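Clear the test fixture and press its cover home

TASK

Two old union nuts are lying on the round test fixture: put both in the open scrap tray. Then take the round cover by its knob, set it on the fixture and slide it about until it drops over the locating pin, and press it down against the spring until it sits flush all round. It springs up again if you let go, so finish while still holding it pressed fully home; leave the two standing nozzles and the screwdriver alone.

Things in the scene. Friction and masses are not known exactly. Their poses are not given: they have to be found in the camera images.
- fixture: dark steel test fixture fixed to the bench; origin: centre of its underside, z up. Flange 140 mm across, 8 mm thick; round body 110 mm across, its rim (the cover's seat) 30 mm above the bench. Inside the rim a sprung flat pad 97 mm across, top at 36 mm at rest, with a fixed upright pin in its centre. At the start the nuts lie about 30 mm from the pin, the large one toward +y of this frame
- pin_tip (a point): centre of the top of the fixture's steel locating pin, 46 mm above the bench. The pin is 12 mm in diameter, upright, on the fixture's axis; the last 4 mm taper to 7 mm across
- pressure_pad (a joint): travel of the sprung pad in m: 0 raised (at rest), 0.006 when its top is level with the rim, that is with the cover seated. The spring pushes up with 6 N at 0 and about 11 N at 0.006, more than the weight of the cover
- cover: loose steel cover, about 0.3 kg, lying flat, knob up; origin: centre of its underside, z up. Disc 110 mm across, 10 mm thick; hub 40 mm across up to 24 mm; upright round knob 26 mm in diameter from 24 to 58 mm. Hidden below: a centred blind bore, 14 mm in diameter, 20 mm deep, that fits the pin; any yaw will do. Seated, its underside is level with the fixture's rim
- knob_top (a point): centre of the top of the cover's knob, 58 mm above the cover's underside
- scrap_tray: open grey rectangular tray fixed to the bench, 120 mm (its x) by 140 mm (its y), 45 mm high, walls and floor 4 to 5 mm thick; origin at the centre of its underside. Tray and cover lie one on each side of the fixture, either way round
- large_nut: loose silver-grey hexagonal union nut lying flat on the pad, 24 mm across flats (its x), 27 mm across corners (its y), 20 mm high; origin at the centre of its underside, z up
- small_nut: loose brass hexagonal union nut lying flat on the pad, 19 mm across flats (its x), 22 mm across corners (its y), 16 mm high; origin at the centre of its underside, z up
- nozzle_a: bystander: small steel injector nozzle standing upright behind the fixture, 18 mm across, 54 mm high; origin under its centre
- nozzle_b: bystander: second, similar standing nozzle
- screwdriver: bystander: screwdriver with black handle lying behind the fixture, 200 mm long along its y; origin under its middle

How it is judged (in metres and radians):
On the way, in this order (a step that is already met when the one before it is completed fails the run):
1. both nuts lie in the scrap tray (x of large_nut in the frame of scrap_tray between -0.058 and 0.058 m and y of large_nut in the frame of scrap_tray between -0.068 and 0.068 m and z of each of large_nut, small_nut in the frame of scrap_tray below 0.035 m and contact force between the fingers and large_nut below 0.1 N and linear speed of each of large_nut, small_nut below 0.02 m/s and x of small_nut in the frame of scrap_tray between -0.058 and 0.058 m and y of small_nut in the frame of scrap_tray between -0.068 and 0.068 m and contact force between the fingers and small_nut below 0.1 N), for 0.2 s.
2. the cover has dropped over the locating pin (horizontal distance between cover and pin_tip below 0.003 m and z of cover in the frame of fixture below 0.0375 m and angle between cover's own z axis and vertical below 0.06 rad), for 0.1 s.
At the end, for the whole second after the job is handed in: Both nuts lie in the scrap tray, not touched by the fingers. The cover is on the pin (centre within 3 mm of the pin's axis, tilt under 0.03 rad), its underside within 1.5 mm of the fixture's rim, at rest, and the fingers still bear on it with more than 3 N (all of step 1 and horizontal distance between cover and pin_tip below 0.003 m and z of cover in the frame of fixture between 0.0285 and 0.0315 m and angle between cover's own z axis and vertical below 0.03 rad and linear speed of cover below 0.02 m/s and contact force between the fingers and cover above 3 N); the arm keeps its last pose, push and grip.
It fails at once if a standing nozzle or the screwdriver was moved by more than 30 mm (distance of any of nozzle_a, nozzle_b, screwdriver from where it was at the start of the episode above 0.03 m).
It also fails if it takes over 72 s, if anything falls off the work surface, if the arm or the gripper's body presses on something with over 40 N, if the wrist force passes 120 N, or if a joint passes its speed limit or range.

ROBOT

A 6-joint arm with a two-finger parallel gripper is mounted at the origin on a cart in front of the work surface, level with it; the furniture and walls round the work are solid. World frame = base frame: x ahead of the robot, y to its left, z up, the work surface at z = 0. Lengths are in m, angles in degrees, forces in N, time in s.
With the tool pointing down it reaches from about 0.375 to 0.9 m from the base axis. Payload 3.1 kg.
Tool frame: the origin (TCP) lies at the very end of the fingers, on their centre line; the grasp point (between the pads) lies 19 mm behind it; z points along the fingers, y is the direction in which the jaws open and shut (so a half turn about z gives the same grasp; the last joint's range is limited). The gripper opens to 87 mm and grips with 3 to 60 N. Pads are 19 mm wide; open, the fingers measure 117 mm over their backs; the gripper's body (75 mm by 190 mm) begins 51 mm behind the grasp point.
Start: joints at [56.007, 30.224, 82.088, -0, 67.689, -10.227], TCP at [0.252, 0.572, 0.223] pointing down, gripper open.
Joint ranges: [-176.69, 176.69], [-43.24, 126.21], [12.49, 139.97], [-82, 262], [0, 151.66], [-163.58, 163.58]. Speed limits (degrees/s): [159.86, 159.86, 180, 180, 180, 180].

INTERFACE

Orientations are given as a 3x3 rotation matrix whose columns are the frame's x, y, z axes.
In Python, from rig import bot gives the robot as it stands. The module is installed in compiled form; this text tells all that it offers.
- The arm moves only by the tool play_rows, never from a script. Its argument "targets" is a list of rows, each a list of 7 numbers: the closure, from 0 (fully open) to 1 (shut), then the shift along the world's x, y, z in m, then the turn, a rotation vector about the world's x, y, z in rad. A call has 1 to 12 rows; each row shifts and turns the commanded pose from where the row before left it; what a row does not reach is not made up. A row lasts 1/8 s, in which the tool goes at most 62.5 mm and 10.7 degrees, less where a joint would pass 70% of its speed; a pose out of reach is approached as far as the arm can. A call with a gripper value outside its range is refused whole. The fingers move at their own pace and stop on an object; the grip force is fixed at half the most. Time passes only in rows, so rows that do not move let the fingers close. It gives the time, the measured TCP pose, the force and the opening at its end, in the units of the state.
- bot.read_state(): the state, without advancing time (a new reading comes with each control period).
- bot.capture(name): name is "scene" or "top" or "wrist"; returns the picture (400x640x3 uint8, blue, green, red); there is no depth.
- bot.get_calibration(name): a dict with "fx", "fy", "cx", "cy" (pixels), "R" (3x3) and "t" (3): a world point X has camera coordinates R X + t. Camera axes: x right, y down, z forward; pixel columns grow to the right and rows downward; lengths in m; the calibration is good to about 2 mm. A picture is of the moment at which its call begins: read the wrist's pose just before it. get_calibration takes no time and is no camera call; for the wrist camera it gives the pose at the moment of the call.
- bot.hand_in(): hands the job in, once; it reports no verdict.
The state is a dict: "time_s": time; "joint_positions": joint angles; "qvel": joint speeds; "tau": joint torques, N m; "position": TCP position; "tcp_rot": TCP orientation; "force": force on the tool from outside, world axes, zero at the start; "moment": the same for the moment, N m; "opening": opening from 0.0 (shut) to 1.0 (fully open).
Only numpy, scipy, OpenCV 4.12 (cv2) and the standard library are available. Lean on these libraries where they do the work, as an engineer would, in place of code of your own. Each camera call takes 0.05 s, during which the arm holds its last target. There are 200 camera calls.

## Working session

There is one attempt and no reset: what is moved stays moved. The work goes in short steps, Python scripts to look and compute and a tool call to move; the robot and the scene stay as the last step left them, time stands still between calls to the robot, and variables do not carry over. Pictures are saved under pics/ and viewed, about 8 in all and at most 12, crops included, and the job is handed in when it is done.

Besides the shell and the picture viewer there is one more tool, called after "Request:" in YAML: its name, and indented under it one key for each argument. play_rows: Moves the arm, as the interface text tells. Its arguments: {"type":"object","properties":{"targets":{"type":"array","items":{"type":"array","items":{"type":"number"}}}},"required":["targets"]}

```bash
mkdir -p pics; cat > h.py <<'E'
import cv2,numpy as np
from rig import bot
def ray(c,u,v,z):
    K=c if isinstance(c,dict) else bot.get_calibration(c)
    R=np.array(K['R']);t=np.array(K['t'])
    o=-R.T@t; d=R.T@np.array([(u-K['cx'])/K['fx'],(v-K['cy'])/K['fy'],1])
    return (o+d*(z-o[2])/d[2]).round(4)
E
python3 - <<'E'
from h import *
for n in ("top","scene"):
    cv2.imwrite(f"pics/{n}0.png",bot.capture(n)); K=bot.get_calibration(n); print(n,K)
s=bot.read_state();print(s)
E
```

```text
top {'fx': 433.9163812136685, 'fy': 433.9163812136685, 'cx': 325.43445535564166, 'cy': 197.95735160930255, 'R': array([[-0.00711193, -0.99993885,  0.00846848],
       [-0.98689387,  0.00565334, -0.16127161],
       [ 0.16121388, -0.00950444, -0.98687373]]), 't': array([-0.00394169,  0.6241637 ,  0.96701499])}
scene {'fx': 408.85183026694625, 'fy': 408.85183026694625, 'cx': 320.3675632505188, 'cy': 200.6702428722921, 'R': array([[ 0.45381186, -0.89109689, -0.00105859],
       [-0.55678807, -0.28262939, -0.78109389],
       [ 0.69573115,  0.35505909, -0.62441269]]), 't': array([-0.27239707,  0.39296601,  0.56569994])}
{'time_s': 0.1, 'joint_positions': array([ 5.60069378e+01,  3.02746626e+01,  8.21491379e+01,  1.66722366e-03,
        6.76886967e+01, -1.02271908e+01]), 'qvel': array([ 0.07388376, -0.24567797, -0.02139176, -0.08906095, -0.10831026,
        0.00961431]), 'tau': array([ 1.30460257e-04, -4.40987670e+01, -1.77151537e+01,  6.34584110e-02,
        5.34584722e-02, -3.24676853e-05]), 'position': array([0.25146706, 0.57146337, 0.22165799]), 'tcp_rot': array([[-9.15195207e-01,  4.03009279e-01, -1.12006698e-03],
       [ 4.03010661e-01,  9.15193863e-01, -1.61285180e-03],
       [ 3.75084183e-04, -1.92747317e-03, -9.99998072e-01]]), 'force': array([-0.45045402,  0.31356503, -0.08128146]), 'moment': array([ 0.03544474, -0.0002028 ,  0.01192099]), 'opening': 1.0010980647579275}
```

View pics/top0.png

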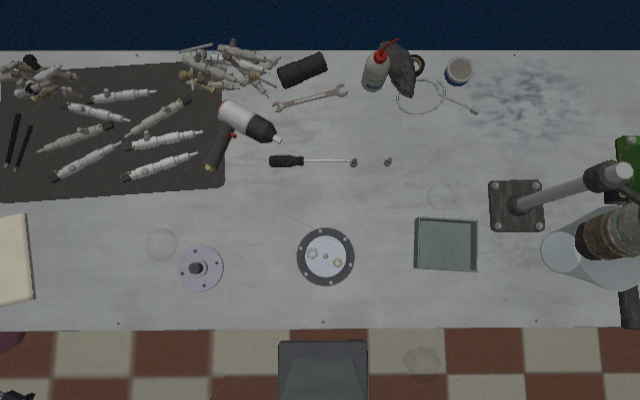

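The top view shows the fixture at about (325,256) with the nuts at (312,252) and (338,263). The tray is at (446,245), the cover at (200,268), the screwdriver and nozzles around v=162, and there is a stand at about (515,205). I'll enlarge it to read positions.

```bash
python3 - <<'E'
from h import *
im=cv2.imread("pics/top0.png")
a=cv2.resize(im[220:295,290:365],None,fx=7,fy=7,interpolation=cv2.INTER_CUBIC)
b=cv2.resize(im[235:300,170:235],None,fx=4,fy=4,interpolation=cv2.INTER_CUBIC)
c=np.zeros((525,800,3),np.uint8);c[:,:525]=a;c[:260,530:790]=b
cv2.imwrite("pics/crop0.png",c)
print(ray("top",325,256,.04),ray("top",312,252,.05),ray("top",338,263,.05),ray("top",446,245,.02),ray("top",198,267,.05))
print([ray("top",u,v,.045) for u,v in((415,218),(477,218),(415,270),(477,272))], ray("top",354,162,.05),ray("top",388,162,.05),ray("top",600,175,.2))
E
```

```text
[ 0.4895 -0.0061  0.04  ] [0.4985 0.0238 0.05  ] [ 0.4731 -0.0357  0.05  ] [ 0.514  -0.2945  0.02  ] [0.4663 0.284  0.05  ]
[array([ 0.5762, -0.2177,  0.045 ]), array([ 0.5753, -0.3635,  0.045 ]), array([ 0.456 , -0.2128,  0.045 ]), array([ 0.4504, -0.3556,  0.045 ])] [ 0.7106 -0.0766  0.05  ] [ 0.7102 -0.1576  0.05  ] [ 0.6437 -0.5629  0.2   ]
```

View pics/crop0.png

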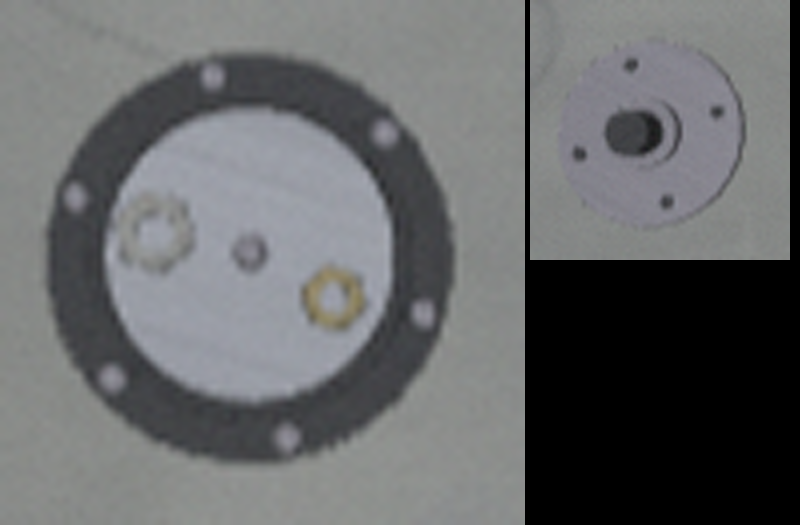

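View pics/scene0.png

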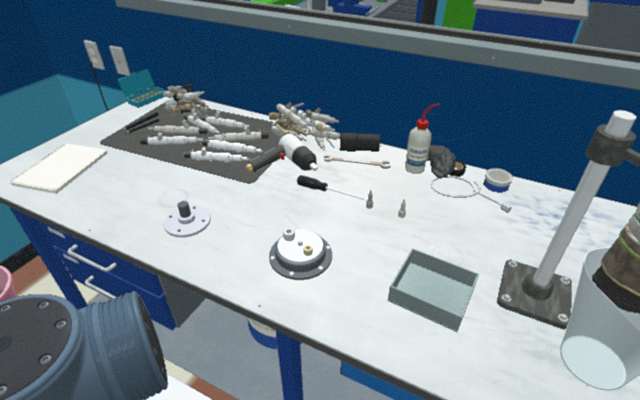

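Request:
play_rows:
  targets:
    - [0, 0.01, -0.055, 0, 0, 0, 0]
    - [0, 0.02, -0.055, 0, 0, 0, 0]
    - [0, 0.02, -0.055, 0, 0, 0, 0]
    - [0, 0.02, -0.055, 0, 0, 0, 0]
    - [0, 0.02, -0.055, 0, 0, 0, 0]
    - [0, 0.02, -0.055, 0, 0, 0, 0]
    - [0, 0.02, -0.055, 0, 0, 0, 0]
    - [0, 0.02, -0.055, 0, 0, 0, 0]
    - [0, 0.02, -0.055, 0, 0, 0, 0]
    - [0, 0.02, -0.055, 0, 0, 0, 0]
    - [0, 0.02, -0.027, 0, 0, 0, 0]
    - [0, 0.026, 0, 0, 0, 0, 0]

```text
time_s: 1.6
position: [0.4882, -0.0074, 0.2223]
tcp_rot: [[-0.913, 0.407, -0.001], [0.407, 0.913, -0.0], [0.001, -0.001, -1.0]]
force: [-0.0, 0.7, -0.2]
opening: 0.998
```

```bash
python3 - <<'E'
from h import *
print(ray("top",325.3,255.6,.046),ray("top",312,252.9,.056),ray("top",337.3,262.2,.052),"disc",ray("top",200.6,268,.01),"knob",ray("top",193.5,267.8,.058))
s=bot.read_state();print(s['position'],s['tcp_rot'].round(3),s['force'],s['time_s'])
K=bot.get_calibration("wrist");print(K)
im=bot.capture("wrist");np.save("w1.npy",im);import pickle;pickle.dump(K,open("w1.pkl","wb"))
cv2.imwrite("pics/w1.png",im)
E
```

```text
[ 0.4902 -0.0067  0.046 ] [0.4962 0.0237 0.056 ] [ 0.4749 -0.034   0.052 ] disc [0.4641 0.289  0.01  ] knob [0.4645 0.2918 0.058 ]
[ 0.488158   -0.00735512  0.22227871] [[-0.913  0.407 -0.001]
 [ 0.407  0.913 -0.   ]
 [ 0.001 -0.001 -1.   ]] [-0.00809756  0.66267289 -0.24077309] 1.6
{'fx': 314.42399559069383, 'fy': 314.42399559069383, 'cx': 320.32497423820325, 'cy': 194.13567657110835, 'R': array([[ 4.06874263e-01,  9.13483981e-01, -5.92704760e-04],
       [ 8.81062511e-01, -3.92261944e-01,  2.64309326e-01],
       [ 2.41209839e-01, -1.08062872e-01, -9.64437779e-01]]), 't': array([-0.19046836, -0.465343  ,  0.27154835])}
```

View pics/w1.png

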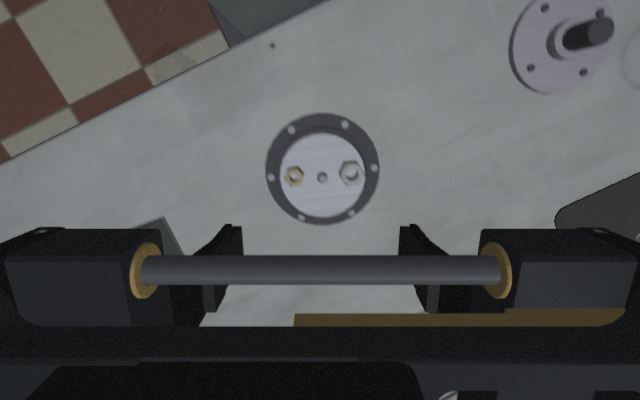

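Wrist view: pin at (322,178), small nut at (294,176), large nut at (350,173). An enlargement will give the hex orientation.

```bash
python3 - <<'E'
from h import *
im=np.load("w1.npy")
cv2.imwrite("pics/w1c.png",cv2.resize(im[152:204,276:372],None,fx=8,fy=8,interpolation=cv2.INTER_CUBIC))
E
```

```text
(no output)
```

View pics/w1c.png

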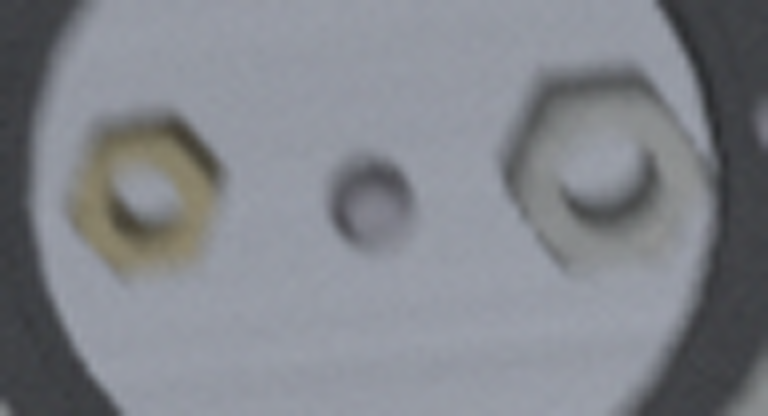

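```bash
python3 - <<'E'
from h import *
import pickle
K=pickle.load(open("w1.pkl","rb"))
print(ray(K,352.4,173.6,.056),ray(K,293.9,176.4,.052),ray(K,322,177.6,.046)); print(bot.read_state()['joint_positions'])
print("fix", ray(K,322,178,.0), "knob",ray(K,601,27,.058))
E
```

```text
[0.4974 0.0244 0.056 ] [ 0.4755 -0.0345  0.052 ] [ 0.4902 -0.0078  0.046 ]
[-1.38721121e+01  1.99407114e+01  1.00903652e+02  3.86506961e-02
  5.88490094e+01 -7.99315883e+01]
fix [ 0.5    -0.0119  0.    ] knob [0.4622 0.2915 0.058 ]
```

Request:
play_rows:
  targets:
    - [0, 0.009, 0.031, 0, 0, 0, -0.1855]
    - [0, 0, 0, -0.02, 0, 0, -0.1855]
    - [0, 0, 0, -0.02, 0, 0, -0.1855]
    - [0, 0, 0, -0.02, 0, 0, -0.1855]
    - [0, 0, 0, -0.02, 0, 0, -0.1855]
    - [0, 0, 0, -0.02, 0, 0, -0.1855]
    - [0, 0, 0, -0.02, 0, 0, -0.1855]
    - [0, 0, 0, -0.02, 0, 0, -0.1855]
    - [0, 0, 0, -0.02, 0, 0, 0]
    - [0, 0, 0, -0.015, 0, 0, 0]
    - [0, 0, 0, -0.006, 0, 0, 0]
    - [0, 0, 0, 0, 0, 0, 0]

```text
time_s: 3.15
position: [0.4967, 0.0261, 0.0414]
tcp_rot: [[0.322, 0.947, -0.001], [0.947, -0.322, 0.0], [-0.0, -0.001, -1.0]]
force: [-0.0, -0.6, 0.1]
opening: 1.0
```

Request:
play_rows:
  targets:
    - [1, 0, -0.001, 0, 0, 0, 0]
    - [1, 0, 0, 0, 0, 0, 0]
    - [1, 0, 0, 0, 0, 0, 0]
    - [1, 0, 0, 0, 0, 0, 0]
    - [1, 0, 0, 0, 0, 0, 0]
    - [1, 0, 0, 0, 0, 0, 0]
    - [1, 0, 0, 0.03, 0, 0, 0]

```text
time_s: 4.03
position: [0.4952, 0.0252, 0.0703]
tcp_rot: [[0.322, 0.947, -0.005], [0.947, -0.322, 0.001], [-0.001, -0.005, -1.0]]
force: [-0.0, 0.3, 0.2]
opening: 0.287
```

Request:
play_rows:
  targets:
    - [1, 0, -0.02, 0.04, 0, 0, 0]
    - [1, 0.003, -0.055, 0, 0, 0, 0]
    - [1, 0.003, -0.055, 0, 0, 0, 0]
    - [1, 0.003, -0.055, 0, 0, 0, 0]
    - [1, 0.003, -0.055, 0, 0, 0, 0]
    - [1, 0.003, -0.047, -0.01, 0, 0, 0]
    - [1, 0, 0, -0.045, 0, 0, 0]
    - [1, 0, 0, -0.03, 0, 0, 0]
    - [1, 0, 0, 0, 0, 0, 0]
    - [0.5, 0, 0, 0, 0, 0, 0]
    - [0.5, 0, 0, 0, 0, 0, 0]
    - [0.5, 0, 0, 0, 0, 0, 0]

```text
time_s: 5.52
position: [0.5126, -0.2623, 0.0278]
tcp_rot: [[0.322, 0.947, 0.002], [0.947, -0.322, -0.001], [-0.001, 0.002, -1.0]]
force: [-0.1, -0.1, -0.1]
opening: 0.262
```

Request:
play_rows:
  targets:
    - [0.5, 0, 0, 0, 0, 0, 0]
    - [0.5, 0, 0, 0, 0, 0, 0]
    - [0.5, 0, 0, 0, 0, 0, 0]

```text
time_s: 5.9
position: [0.5118, -0.262, 0.0266]
tcp_rot: [[0.322, 0.947, 0.0], [0.947, -0.322, -0.0], [-0.0, 0.0, -1.0]]
force: [-0.9, 0.7, -0.4]
opening: 0.489
```

```bash
python3 - <<'E'
from h import *
s=bot.read_state();print(s['opening'])
im=bot.capture("top"); im2=bot.capture("scene")
a=cv2.resize(im[180:300,290:500],None,fx=3,fy=3);b=cv2.resize(im2[210:350,250:490],None,fx=2.5,fy=2.5)
c=np.zeros((360+350-120,640,3),np.uint8)
c[:240,:420]=cv2.resize(a,(420,240));c[240:590,:600]=b;cv2.imwrite("pics/p2.png",c)
E
```

```text
0.4892861794426335
```

View pics/p2.png

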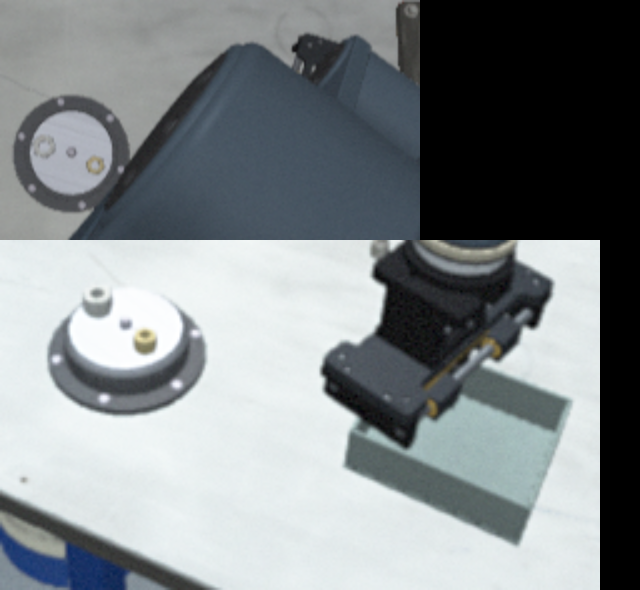

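The large nut is still on the fixture: I lifted before the fingers, which close in about 1 s, had gripped it. It hasn't moved, so I'll go back and wait longer.

Request:
play_rows:
  targets:
    - [0.45, 0, 0, 0.06, 0, 0, 0]
    - [0.45, -0.003, 0.055, 0.015, 0, 0, 0]
    - [0.45, -0.003, 0.055, 0, 0, 0, 0]
    - [0.45, -0.003, 0.055, 0, 0, 0, 0]
    - [0.45, -0.003, 0.055, 0, 0, 0, 0]
    - [0.45, -0.003, 0.055, 0, 0, 0, 0]
    - [0.45, 0, 0.011, -0.015, 0, 0, 0]
    - [0.45, 0, 0, -0.03, 0, 0, 0]
    - [0.45, 0, 0, -0.015, 0, 0, 0]
    - [0.45, 0, 0, 0, 0, 0, 0]

```text
time_s: 7.25
position: [0.4962, 0.0233, 0.0403]
tcp_rot: [[0.323, 0.946, -0.003], [0.946, -0.323, 0.0], [-0.001, -0.003, -1.0]]
force: [0.1, 0.2, -0.1]
opening: 0.549
```

Request:
play_rows:
  targets:
    - [1, 0, 0, 0, 0, 0, 0]
    - [1, 0, 0, 0, 0, 0, 0]
    - [1, 0, 0, 0, 0, 0, 0]
    - [1, 0, 0, 0, 0, 0, 0]
    - [1, 0, 0, 0, 0, 0, 0]
    - [1, 0, 0, 0, 0, 0, 0]
    - [1, 0, 0, 0, 0, 0, 0]
    - [1, 0, 0, 0.03, 0, 0, 0]
    - [1, 0, 0, 0.02, 0, 0, 0]

```text
time_s: 8.38
position: [0.4966, 0.0242, 0.0918]
tcp_rot: [[0.322, 0.947, -0.001], [0.947, -0.322, 0.0], [0.0, -0.001, -1.0]]
force: [-1.1, 0.5, -0.2]
opening: 0.268
```

Request:
play_rows:
  targets:
    - [1, 0, -0.02, 0.015, 0, 0, 0]
    - [1, 0.003, -0.055, 0, 0, 0, 0]
    - [1, 0.003, -0.055, 0, 0, 0, 0]
    - [1, 0.003, -0.055, 0, 0, 0, 0]
    - [1, 0.003, -0.055, 0, 0, 0, 0]
    - [1, 0.003, -0.047, -0.01, 0, 0, 0]
    - [1, 0, 0, -0.045, 0, 0, 0]
    - [1, 0, 0, -0.033, 0, 0, 0]
    - [0.5, 0, 0, 0, 0, 0, 0]
    - [0.5, 0, 0, 0, 0, 0, 0]
    - [0.5, 0, 0, 0, 0, 0, 0]
    - [0.5, 0, 0, 0, 0, 0, 0]

```text
time_s: 9.88
position: [0.5127, -0.2634, 0.0199]
tcp_rot: [[0.322, 0.947, 0.002], [0.947, -0.322, -0.002], [-0.001, 0.002, -1.0]]
force: [0.1, -0.3, 0.1]
opening: 0.492
```

Request:
play_rows:
  targets:
    - [0.5, 0, 0, 0.06, 0, 0, 0]
    - [0.5, -0.007, 0.055, 0.01, 0, 0, 0]
    - [0.5, -0.007, 0.055, 0, 0, 0, 0]
    - [0.5, -0.007, 0.055, 0, 0, 0, 0]
    - [0.5, -0.007, 0.045, 0, 0, 0, 0]
    - [0.5, -0.007, 0.017, 0, 0, 0, 0]
    - [0.5, 0, 0, -0.03, 0, 0, 0]
    - [0.5, 0, 0, 0, 0, 0, 0]

```text
time_s: 10.88
position: [0.4762, -0.0362, 0.0578]
tcp_rot: [[0.322, 0.947, -0.002], [0.947, -0.322, 0.0], [-0.0, -0.002, -1.0]]
force: [-0.0, -0.3, 1.1]
opening: 0.498
```

```bash
python3 - <<'E'
from h import *
K=bot.get_calibration("wrist")
im=bot.capture("wrist"); im2=bot.capture("scene")
b=cv2.resize(im2[210:350,250:490],None,fx=2,fy=2)
c=np.zeros((580,640,3),np.uint8)
c[:300]=im[:300];c[300:580,:480]=b;cv2.imwrite("pics/p3.png",c)
print(K)
E
```

```text
{'fx': 314.42399559069383, 'fy': 314.42399559069383, 'cx': 320.32497423820325, 'cy': 194.13567657110835, 'R': array([[ 0.94669535, -0.32212804, -0.00119572],
       [-0.31037256, -0.91312856,  0.26432009],
       [-0.08623676, -0.24985948, -0.96443427]]), 't': array([-0.46251865,  0.12488134,  0.26317106])}
```

View pics/p3.png

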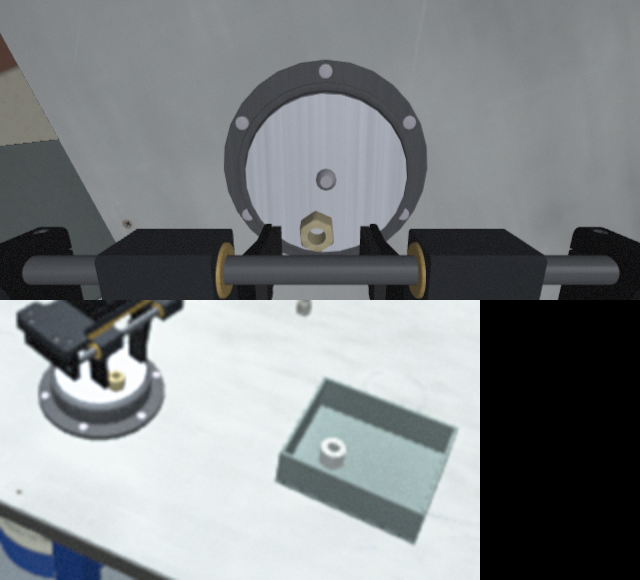

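The large nut is in the tray. The small nut at (317,232) is between the fingers with its flats facing the jaws.

Request:
play_rows:
  targets:
    - [0.5, 0, 0.001, -0.012, 0, 0, 0]
    - [0.5, 0, 0, -0.007, 0, 0, 0]
    - [1, 0, 0, 0, 0, 0, 0]
    - [1, 0, 0, 0, 0, 0, 0]
    - [1, 0, 0, 0, 0, 0, 0]
    - [1, 0, 0, 0, 0, 0, 0]
    - [1, 0, 0, 0, 0, 0, 0]
    - [1, 0, 0, 0, 0, 0, 0]
    - [1, 0, 0, 0, 0, 0, 0]
    - [1, 0, 0, 0, 0, 0, 0]
    - [1, 0, 0, 0.03, 0, 0, 0]
    - [1, 0, 0, 0.03, 0, 0, 0]

```text
time_s: 12.48
position: [0.4763, -0.0349, 0.0997]
tcp_rot: [[0.322, 0.947, -0.002], [0.947, -0.322, 0.001], [-0.0, -0.002, -1.0]]
force: [-0.0, 0.3, -0.4]
opening: 0.211
```

Request:
play_rows:
  targets:
    - [1, 0.005, -0.03, 0.01, 0, 0, 0]
    - [1, 0.007, -0.055, 0, 0, 0, 0]
    - [1, 0.007, -0.055, 0, 0, 0, 0]
    - [1, 0.007, -0.055, 0, 0, 0, 0]
    - [1, 0.007, -0.055, 0, 0, 0, 0]
    - [1, 0.006, -0.03, -0.01, 0, 0, 0]
    - [1, 0, 0, -0.045, 0, 0, 0]
    - [1, 0, 0, -0.035, 0, 0, 0]
    - [0.5, 0, 0, 0, 0, 0, 0]
    - [0.5, 0, 0, 0, 0, 0, 0]
    - [0.5, 0, 0, 0, 0, 0, 0]
    - [0.5, 0, 0, 0, 0, 0, 0]

```text
time_s: 13.98
position: [0.5167, -0.3155, 0.0211]
tcp_rot: [[0.322, 0.947, 0.002], [0.947, -0.322, -0.002], [-0.001, 0.003, -1.0]]
force: [-0.1, 0.9, -0.3]
opening: 0.483
```

Request:
play_rows:
  targets:
    - [0.5, 0, 0, 0.06, 0, 0, 0]
    - [0.4, -0.004, 0.06, 0.05, 0, 0, 0]
    - [0.4, -0.004, 0.06, 0.02, 0, 0, 0]
    - [0.4, -0.004, 0.06, 0, 0, 0, 0]
    - [0.4, -0.004, 0.06, 0, 0, 0, 0]
    - [0.4, -0.004, 0.06, 0, 0, 0, 0]
    - [0.4, -0.004, 0.06, 0, 0, 0, 0]
    - [0.4, -0.004, 0.06, 0, 0, 0, 0]
    - [0.4, -0.004, 0.06, 0, 0, 0, 0]
    - [0.4, -0.004, 0.06, 0, 0, 0, 0]
    - [0.4, -0.003, 0.03, 0, 0, 0, 0]
    - [0.4, 0, 0, 0, 0, 0, 0]

```text
time_s: 15.48
position: [0.4774, 0.2443, 0.14]
tcp_rot: [[0.318, 0.948, 0.002], [0.948, -0.318, 0.001], [0.001, 0.002, -1.0]]
force: [0.8, -0.7, -0.2]
opening: 0.602
```

```bash
python3 - <<'E'
from h import *
K=bot.get_calibration("wrist")
im=bot.capture("wrist"); im2=bot.capture("scene")
b=cv2.resize(im2[210:350,250:490],None,fx=2,fy=2)
c=np.zeros((580,640,3),np.uint8)
c[:300]=im[:300];c[300:580,:480]=b;cv2.imwrite("pics/p4.png",c)
import pickle;pickle.dump(K,open("w4.pkl","wb"))
print(bot.read_state()['joint_positions'])
E
```

```text
[ 1.49153598e+01  3.00926510e+01  9.95562549e+01 -3.69795387e-02
  5.03209287e+01  3.36759271e+01]
```

View pics/p4.png

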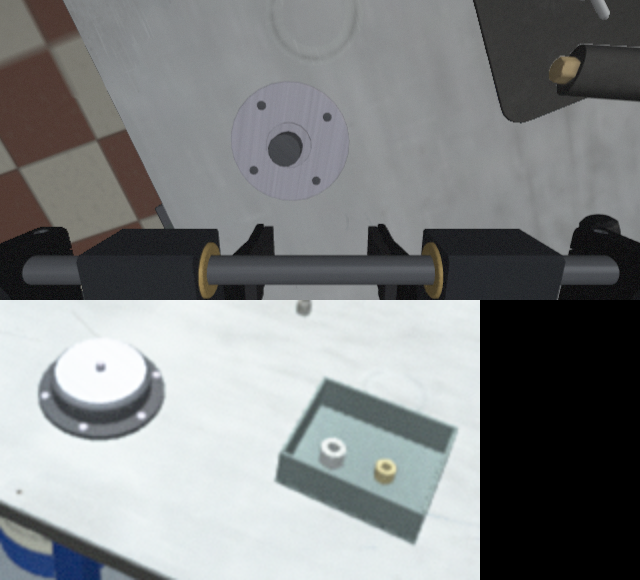

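Both nuts lie in the tray. The cover's disc is centred at (290,141) and its knob top at (285,150).

```bash
python3 - <<'E'
from h import *
import pickle
K=pickle.load(open("w4.pkl","rb"))
print(ray(K,285,150,.058),ray(K,290,141,.01),bot.read_state()['position'])
E
```

```text
[0.4643 0.2903 0.058 ] [0.4646 0.2925 0.01  ] [0.47759668 0.24192905 0.13969498]
```

Request:
play_rows:
  targets:
    - [0.4, -0.013, 0.047, 0, 0, 0, 0]
    - [0.4, 0, 0, -0.05, 0, 0, 0]
    - [0.4, 0, 0, -0.04, 0, 0, 0]
    - [0.4, 0, 0, -0.02, 0, 0, 0]
    - [0.4, 0, 0, 0, 0, 0, 0]
    - [0.4, 0, 0, 0, 0, 0, 0]

```text
time_s: 16.32
position: [0.4658, 0.2884, 0.0301]
tcp_rot: [[0.324, 0.946, 0.001], [0.946, -0.324, 0.0], [0.001, 0.001, -1.0]]
force: [-0.4, -0.2, -0.4]
opening: 0.602
```

Request:
play_rows:
  targets:
    - [0.4, -0.001, 0.002, -0.002, 0, 0, 0]
    - [1, 0, 0, 0, 0, 0, 0]
    - [1, 0, 0, 0, 0, 0, 0]
    - [1, 0, 0, 0, 0, 0, 0]
    - [1, 0, 0, 0, 0, 0, 0]
    - [1, 0, 0, 0, 0, 0, 0]
    - [1, 0, 0, 0, 0, 0, 0]
    - [1, 0, 0, 0, 0, 0, 0]
    - [1, 0, 0, 0, 0, 0, 0]
    - [1, 0, 0, 0.03, 0, 0, 0]
    - [1, 0, 0, 0.045, 0, 0, 0]
    - [1, 0, 0, 0, 0, 0, 0]

```text
time_s: 17.82
position: [0.4661, 0.2918, 0.1044]
tcp_rot: [[0.322, 0.947, 0.007], [0.947, -0.322, 0.002], [0.004, 0.006, -1.0]]
force: [0.5, -0.4, -4.5]
opening: 0.293
```

Request:
play_rows:
  targets:
    - [1, 0.004, -0.05, 0, 0, 0, 0]
    - [1, 0.004, -0.05, 0, 0, 0, 0]
    - [1, 0.004, -0.05, 0, 0, 0, 0]
    - [1, 0.004, -0.05, 0, 0, 0, 0]
    - [1, 0.004, -0.05, 0, 0, 0, 0]
    - [1, 0.004, -0.049, 0, 0, 0, 0]
    - [1, 0, 0, -0.015, 0, 0, 0]
    - [1, 0, 0, -0.008, 0, 0, 0]
    - [1, 0, 0, 0, 0, 0, 0]
    - [1, 0, 0, 0, 0, 0, 0]

```text
time_s: 19.08
position: [0.4875, -0.0071, 0.079]
tcp_rot: [[0.321, 0.947, -0.001], [0.947, -0.321, 0.0], [-0.0, -0.001, -1.0]]
force: [0.0, -0.5, -3.5]
opening: 0.287
```

```bash
python3 - <<'E'
from h import *
import pickle
s=bot.read_state();print(s['position'],s['force'],s['moment'])
K=bot.get_calibration("wrist"); pickle.dump(K,open("w5.pkl","wb"))
im=bot.capture("wrist")
cv2.imwrite("pics/p5.png",cv2.resize(im[60:260,180:460],None,fx=2.8,fy=2.8,interpolation=cv2.INTER_CUBIC))
E
```

```text
[ 0.48750631 -0.00714455  0.0790241 ] [ 0.0412385  -0.48927767 -3.52514632] [-0.05719648  0.07366968 -0.00699893]
```

View pics/p5.png

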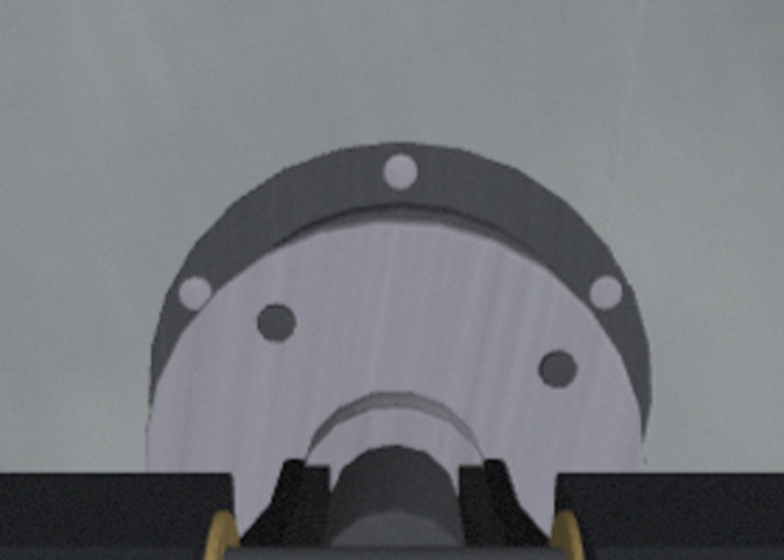

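The cover disc's centre sits about 1.5 mm left of the flange's along the jaw axis, so I'll shift about +2 mm in x and go down gently.

Request:
play_rows:
  targets:
    - [1, 0.002, 0, 0, 0, 0, 0]
    - [1, 0, 0, -0.002, 0, 0, 0]
    - [1, 0, 0, -0.002, 0, 0, 0]
    - [1, 0, 0, -0.002, 0, 0, 0]
    - [1, 0, 0, -0.002, 0, 0, 0]
    - [1, 0, 0, 0, 0, 0, 0]

```text
time_s: 19.88
position: [0.4895, -0.0079, 0.071]
tcp_rot: [[0.322, 0.947, -0.001], [0.947, -0.322, 0.0], [-0.0, -0.001, -1.0]]
force: [0.2, 0.0, -3.1]
opening: 0.294
```

Request:
play_rows:
  targets:
    - [1, 0, 0, -0.002, 0, 0, 0]
    - [1, 0, 0, -0.002, 0, 0, 0]
    - [1, 0, 0, -0.002, 0, 0, 0]
    - [1, 0, 0, 0, 0, 0, 0]
    - [1, 0, 0, 0, 0, 0, 0]

```text
time_s: 20.5
position: [0.4897, -0.0079, 0.0652]
tcp_rot: [[0.322, 0.947, -0.0], [0.947, -0.322, -0.0], [-0.0, -0.0, -1.0]]
force: [-0.6, 0.1, -4.3]
opening: 0.291
```

Request:
play_rows:
  targets:
    - [1, 0, 0, -0.002, 0, 0, 0]
    - [1, 0, 0, -0.001, 0, 0, 0]
    - [1, 0, 0, 0, 0, 0, 0]
    - [1, 0, 0, 0, 0, 0, 0]
    - [1, 0, 0, 0, 0, 0, 0]

```text
time_s: 21.12
position: [0.4899, -0.008, 0.0625]
tcp_rot: [[0.322, 0.947, 0.001], [0.947, -0.322, -0.0], [0.0, 0.001, -1.0]]
force: [-1.1, -0.4, 1.4]
opening: 0.29
```

Request:
play_rows:
  targets:
    - [1, 0, 0, -0.002, 0, 0, 0]
    - [1, 0, 0, -0.002, 0, 0, 0]
    - [1, 0, 0, -0.001, 0, 0, 0]
    - [1, 0, 0, 0, 0, 0, 0]
    - [1, 0, 0, 0, 0, 0, 0]

```text
time_s: 21.75
position: [0.4899, -0.008, 0.0574]
tcp_rot: [[0.322, 0.947, 0.001], [0.947, -0.322, -0.0], [0.0, 0.001, -1.0]]
force: [-1.1, -0.3, 5.6]
opening: 0.288
```

Request:
play_rows:
  targets:
    - [1, 0, 0, -0.001, 0, 0, 0]
    - [1, 0, 0, -0.001, 0, 0, 0]
    - [1, 0, 0, -0.001, 0, 0, 0]
    - [1, 0, 0, 0, 0, 0, 0]
    - [1, 0, 0, 0, 0, 0, 0]

```text
time_s: 22.38
position: [0.49, -0.008, 0.0572]
tcp_rot: [[0.322, 0.947, 0.002], [0.947, -0.322, -0.001], [-0.0, 0.002, -1.0]]
force: [-4.6, 0.5, 30.5]
opening: 0.288
```

Force went from 5.6 to 30 N with no further travel, so the cover is on the rim. I'll ease off slightly and check by eye.

Request:
play_rows:
  targets:
    - [1, 0, 0, 0.001, 0, 0, 0]
    - [1, 0, 0, 0, 0, 0, 0]
    - [1, 0, 0, 0, 0, 0, 0]
    - [1, 0, 0, 0, 0, 0, 0]

```text
time_s: 22.88
position: [0.4899, -0.008, 0.0573]
tcp_rot: [[0.322, 0.947, 0.001], [0.947, -0.322, -0.001], [-0.0, 0.002, -1.0]]
force: [-2.6, -0.7, 22.2]
opening: 0.287
```

```bash
python3 - <<'E'
from h import *
im=bot.capture("scene")
cv2.imwrite("pics/p6.png",cv2.resize(im[190:350,240:490],None,fx=3.2,fy=3.2,interpolation=cv2.INTER_CUBIC))
s=bot.read_state();print(s['position'],s['force'],s['moment'],s['tcp_rot'][:,2])
E
```

```text
[ 0.48996864 -0.00798927  0.05726325] [-4.00023502 -0.43609856 22.12022983] [-0.09919334  0.79986839 -0.04722521] [ 1.50523109e-03 -5.33685385e-04 -9.99998725e-01]
```

View pics/p6.png

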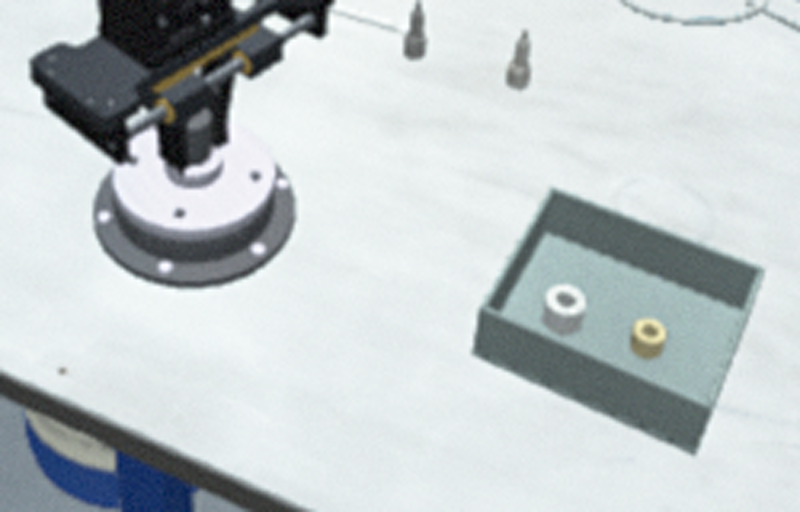

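The picture shows the cover flush and concentric on the fixture, at about (195,185). Both nuts are in the tray, at (565,308) and (648,338), and the nozzles are standing. I'm handing in.

```bash
python3 -c "
from rig import bot
print(bot.hand_in())"
```

```text
the job is handed in; nothing more can be done
None
```

The job is handed in, at about 23 s on the robot's clock. Both nuts are in the scrap tray, and the cover is on the pin and held pressed home by the knob. The hand-in gave no verdict.

**What went wrong on the way:** my first grab at the large nut missed, because I lifted before the fingers had closed. The nut was still in place, so I repeated the grasp with a longer wait and it worked. I needed no sliding search for the pin. I shifted the cover 2 mm after a wrist-camera check, and it dropped straight on.

**Last checks:**
- **Seating:** the upward force on the tool rose from 5.6 to 30 N with only 0.2 mm more travel, so the cover is against the rim. I eased off to about 22 N.
- **Position:** the tool is within about 1 mm of the measured pin position. I took cover height and tilt from the tool pose: underside about 29 to 30 mm against the 30 mm rim, tool tilt about 0.002 rad.
- **Side load:** about 4 N remains on the tool, probably the bore bearing on the pin.
- **Final picture:** the cover looks flush all round, both nuts are in the tray, and both nozzles are standing. Most of the screwdriver was outside that picture; the arm did not go near it.

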